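# Fit the tube rotor, spacer and snap cap on the bench centrifuge

## Robot

A 6-joint arm with a two-finger parallel gripper is mounted at the origin on a cart in front of the work surface, level with it; the furniture and walls round the work are solid. World frame = base frame: x ahead of the robot, y to its left, z up, the work surface at z = 0. Lengths are in m, angles in rad, forces in N, time in s.
With the tool pointing down it reaches from about 0.35 to 0.725 m from the base axis. Payload 4.3 kg.
Tool frame: the origin (TCP) lies on the centre line of the jaws, within the pads' length; the fingertips stand robot.finger_overhang ahead of it and the grasp point (between the pads) lies 8 mm behind it (robot.finger_overhang is the distance from the TCP to the fingertips, in m); z points along the fingers, y is the line along which they close (so a half turn about z gives the same grasp; the last joint's range is limited). The gripper opens to 85 mm and grips with 20 to 120 N. Pads are 22 mm wide; open, the fingers measure 114 mm over their backs; the gripper's body (76 mm by 85 mm) begins 54 mm behind the grasp point. The pads swing forward as they close: fully open they stand 13 mm farther back than shut.
Start: joints at [-1.211, 0.377, 0.081, 1.274, 0, 1.46], TCP at [0.26, -0.513, 0.242] pointing down, gripper open.
Joint ranges: [-2.72, 2.72], [-0.84, 1.66], [-1.02, 1.22], [-1.77, 2.12], [-1.37, 1.28], [-3.14, 3.14]. Speed limits (rad/s): [2.57, 2.57, 3.14, 3.14, 3.14, 3.14].

## Interface

Orientations are given as [roll, pitch, yaw] about the fixed x, y, z axes, in that order (R = Rz(yaw) Ry(pitch) Rx(roll)).
In Python, from plant import status, snapshot, job, spot_in, robot gives the robot as it stands.
- The arm moves only by the tool drive_tool, never from a script. Its argument "series" is a list of rows, each a list of 3 entries, a list of its own where there are three numbers: the turn, a rotation vector about the tool's x, y, z in degrees, then the shift along the tool's x, y, z in m, then the opening, from 0 (shut) to 1 (fully open). A call has 1 to 12 rows; each row is the pose to reach, as a shift and turn from the pose commanded when the call began, along the tool's axes at that moment; what a row does not reach only later rows make up. A row lasts 1/8 s, in which the tool goes at most 62.5 mm and 10.7 degrees, less where a joint would pass 70% of its speed; a pose out of reach is approached as far as the arm can. A call with a gripper value outside its range is refused whole. The fingers move at their own pace and stop on an object; "newtons" is the grip in N (left out, the last holds). Time passes only in rows, so rows that repeat a pose let the fingers close. It gives the time, the measured TCP pose, the force, the opening and the grip force at its end, in the units of the state.
- status.state(): the state, without advancing time (a new reading comes with each control period).
- snapshot(name): name is "scene" or "top"; returns a dict with "img" (480x640x3 uint8, red, green, blue), "camera_matrix" (3x3 intrinsics, pixels), "D" ([k1, k2, p1, p2, k3] as OpenCV has them; the pictures are not rectified), "T" (4x4, takes a point from camera to world coordinates). Camera axes: x right, y down, z forward; pixel columns grow to the right and rows downward; lengths in m; the calibration is good to about 2 mm. A picture is of the moment at which its call begins. There is no depth.
- job.job_done(): hands the job in; it is judged then, once.
Trained networks look in the newest picture that a camera, given by its name, has taken for a name from the list of things; names that differ only in an ending like _2 or _b are one class to them, and where a whole thing is asked for, a point or a joint stands for the part that bears it (a point fixed in the world has none). Each returns a list of dicts, best first, with "confidence" (0 to 1); they miss things now and then, are a little off and sometimes report something else, mostly with a low value. They report only what shows in the picture. A call takes as long as a camera call. They do not tell look-alikes from the thing itself.
- spot_in(camera, label): "rect" ([centre column, centre row, width, height] in pixels, round what is visible of it).
The state is a dict: "t": time; "qpos": joint angles; "joint_vel": joint speeds; "tau": joint torques, N m; "eef_pos": TCP position; "orientation": TCP orientation; "ft_force": force on the tool from outside, world axes, zero at the start; "torque": the same for the moment, N m; "finger_gap": finger opening in m; "gripper_force": force on a finger pad.
Only numpy, scipy, OpenCV 4.12 (cv2) and the standard library are available. Lean on these libraries where they do the work, as an engineer would, in place of code of your own. Each camera call takes 0.05 s, during which the arm holds its last target. There are 200 camera calls.

## Task

Fit the small centrifuge for a run: slide the tube rotor down over the drive shaft and turn it by feel until its notches drop over the drive lugs and it sits fully home, then put the taller of the two spacer rings over the shaft on top of the rotor's hub, and last press the knurled cap onto the shaft until it snaps past the spring balls and sits flat on the spacer. Go gently: the shaft's bearing must never take a push of more than 40 N, and leave the other things on the bench where they are.

Things in the scene. Friction and masses are not known exactly. Their poses are not given: they have to be found in the camera images.
- centrifuge: The bench centrifuge, fixed: white housing 176 x 156 mm, 50 mm high, panel on its front (own -x); clear lid open and leaning back behind it (own +x, from 85 mm behind the shaft, up to 170 mm high). On top a round bowl, 112 mm wide inside, rim 63 mm above the bench; the steel drive shaft stands upright in its middle. Origin: on the bench under the shaft's axis; z up.
- seat (a point): Centre of the steel seat (46 mm across) at the shaft's foot, 54 mm above the bench: the rotor's underside rests here when home. On it stand four drive lugs 90 degrees apart, 7 mm wide, 8 mm high, 14 to 20 mm off the axis. The spindle stopped at any angle, so this pose does not tell the lugs' direction; it turns stiffly (0.25 N m). Its rubber mounts give 1 mm per 6 N, 7 mm at most.
- shaft_top (a point): Top of the drive shaft, on its axis, 86 mm above the seat, 140 mm above the bench. From below, the shaft is 12 mm in diameter to 61 mm above the seat, then narrows by a cone to a nose 7.2 mm in diameter (66 mm above the seat and up), whose last 6 mm taper to 3.2 mm. Two opposite spring balls stand 2.3 mm out of the nose, 9 mm below its top; rotor and spacers pass them freely, the cap must be snapped over them.
- rotor_mid (a point): The tube rotor, 0.2 kg, aluminium, upright on the bench: disc 84 mm in diameter, top 14 mm above the underside (tubes in it reach 19 mm), and a plain hub 32 mm in diameter, up to 50 mm above the underside, to grip it by. Bore 13 mm right through. This point: on its axis, 25 mm above the underside, so 79 mm above the bench when home.
- rotor_foot (a point): Centre of the rotor's underside. Four notches, 10 mm wide and 9.5 mm deep, lie in the underside on the rotor's own +x, -x, +y and -y axes and fit over the drive lugs, with about 4 degrees of play either way. Not lined up, the rotor rests on the lugs, 8 mm too high; turned lightly there (at most a quarter turn) it drops in.
- spacer_mid (a point): The taller spacer ring, steel, 36 mm in diameter, 14 mm bore, 18 mm high, 0.06 kg, lying flat. This point: its centre, 9 mm above its underside. Home on the rotor's hub its underside is 104 mm above the bench (this point 113 mm).
- shim_mid (a point): The lower spacer ring, same diameters but only 9 mm high: not needed, leave it. This point: its centre, 4.5 mm above its underside.
- cap_mid (a point): The cap: knurled aluminium knob, 36 mm in diameter, 30 mm high, closed on top, standing on its open end, 0.07 kg. Mouth 9.6 mm wide for 6 mm, then wider. On the shaft it first rests on the spring balls, 12 mm too high; a push of about 10 N snaps it past. This point: its centre, 15 mm above the underside; home its underside is 122 mm above the bench (this point 137 mm).
- stain_bottle: dropper bottle, 43 mm wide and 112 mm high, a bystander; origin at its underside
- coverslip_box: small box of cover slips, 46 x 62 x 16 mm, a bystander; origin at its underside
- forceps: forceps, 126 mm long, lying near the front edge, a bystander; origin at its underside
There are look-alikes about, which are no part of the job. What is shaped like the part that bears rotor_mid but pink or turquoise is not meant. What is shaped like the part that bears spacer_mid but green or turquoise is not meant.

How it is judged:
By the outcome, as a careful person would: the job done as asked, in the order asked, and still so for the second after the job is handed in, with the robot touching nothing.
It also fails if it takes over 69 s, if anything falls off the work surface, if the arm or the gripper's body presses on something with over 40 N, if the wrist force passes 120 N, or if a joint passes its speed limit or range.

## Working session

There is one attempt and no reset: what is moved stays moved. The work goes in short steps, Python scripts to look and compute and a tool call to move; the robot and the scene stay as the last step left them, time stands still between calls to the robot, and variables do not carry over. Pictures are saved under pics/ and viewed, at most 10 in all, crops included, and the job is handed in when it is done.

Besides the shell and the picture viewer there is one more tool, called after ">>>" in YAML: its name, and indented under it one key for each argument. drive_tool: Moves the arm, as the interface text tells. Its arguments: {"type":"object","properties":{"series":{"type":"array","items":{"type":"array"}},"newtons":{"type":"number"}},"required":["series"]}

```bash
ls; mkdir -p pics; python3 - <<'E'
from plant import status, snapshot, spot_in, robot
import cv2
print(status.state()); print({k:getattr(robot,k) for k in dir(robot) if k[0]!='_'})
for c in ("scene","top"):
    s=snapshot(c); cv2.imwrite(f"pics/{c}0.png",s["img"][:,:,::-1]); print(s["camera_matrix"],s["D"],s["T"])
    for n in ("centrifuge","rotor_mid","spacer_mid","shim_mid","cap_mid","stain_bottle"):
        print(c,n,[( [round(float(v)) for v in d["rect"]],round(float(d["confidence"]),2)) for d in spot_in(c,n)])
E
```

```text
pics
{'t': 0.0, 'qpos': array([-1.21132407e+00,  3.78088316e-01,  7.96238863e-02,  1.27437050e+00,
        2.91718606e-05,  1.46048085e+00]), 'joint_vel': array([-0.00101442, -0.00047715,  0.00104792,  0.00024226, -0.00021336,
        0.00158224]), 'tau': array([ 4.57285423e-04, -4.63597047e+01,  2.69880706e+01,  2.07207684e-02,
        6.01095689e-05, -1.86309660e-05]), 'eef_pos': array([ 0.26008598, -0.51211859,  0.24134563]), 'orientation': array([-3.13956966e+00, -2.53427704e-04,  4.69787445e-01]), 'ft_force': array([ 0.38848007,  0.12412928, -0.27321507]), 'torque': array([-0.01128202, -0.00972022, -0.02986211]), 'gripper_force': 0.0, 'finger_gap': 0.08542371306793431}
{'PlanningError': <class 'plant.PlanningError'>, 'finger_overhang': 0.011}
[[450.80059969   0.         317.4313545 ]
 [  0.         450.80059969 239.98353817]
 [  0.           0.           1.        ]] [-0.10334194  0.          0.          0.          0.        ] [[ 0.90821472 -0.24794495  0.33714882  0.09955704]
 [-0.41844225 -0.5240997   0.74177193 -0.92155381]
 [-0.00721901 -0.81476549 -0.5797457   0.85953796]

[... 367 characters left out ...]
4    0.         325.26522227]
 [  0.         553.9524844  244.41900407]
 [  0.           0.           1.        ]] [-0.17084972  0.          0.          0.          0.        ] [[-0.00203921 -0.99600125  0.08931604  0.41538911]
 [-0.99988532  0.00337113  0.01476418  0.02199331]
 [-0.01500623 -0.08927569 -0.9958939   1.5282047 ]
 [ 0.          0.          0.          1.        ]]
top centrifuge [([361, 236, 69, 105], 0.89)]
top rotor_mid [([158, 282, 30, 30], 0.81), ([259, 267, 26, 35], 0.64), ([257, 313, 31, 27], 0.63)]
top spacer_mid [([500, 263, 10, 14], 0.63), ([475, 234, 13, 13], 0.53)]
top shim_mid []
top cap_mid [([420, 234, 17, 12], 0.51)]
top stain_bottle [([422, 192, 20, 15], 0.49)]
```

```bash
python3 - <<'E'
import cv2
a=cv2.imread("pics/scene0.png")[160:430,190:490]; cv2.imwrite("pics/s1.png",cv2.resize(a,(666,600),interpolation=cv2.INTER_CUBIC))
a=cv2.imread("pics/top0.png")[150:350,130:530]; cv2.imwrite("pics/t1.png",cv2.resize(a,(800,400),interpolation=cv2.INTER_CUBIC))
E
```

```text
(no output)
```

View pics/s1.png

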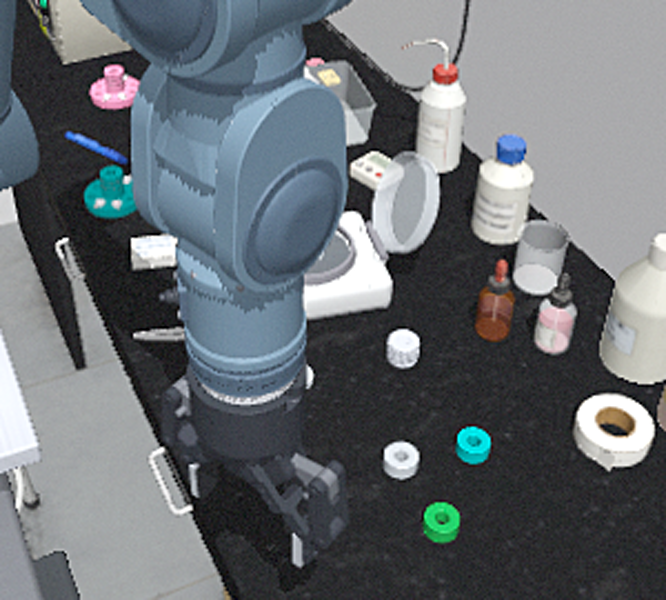

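View pics/t1.png

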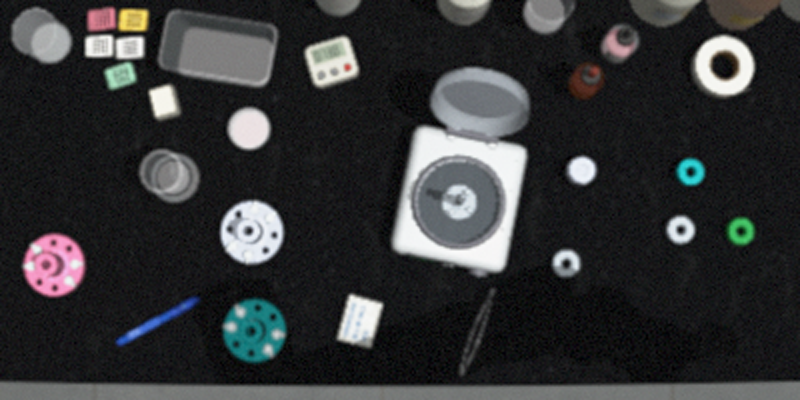

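The scene crop shows the arm hiding the white rotor and one white ring. Visible at crop pixels are the cap (403,348), a white ring (401,460), the turquoise ring (473,445) and the green ring (441,522).

In the full top image:
- **Rotors:** white (256,266), pink (157,282), turquoise (257,315). I choose the white one.
- **Rings:** white (470,265), white (413,281), turquoise (475,236), green (500,265). The two white ones are the spacer and the shim, so I still have to tell which is taller.
- **Cap:** (421,235).
- **Shaft:** about (360,250).

```bash
cat > h.py <<'E'
import numpy as np, cv2
from plant import status, snapshot, spot_in, robot
def ray(s,uv):
    p=cv2.undistortPoints(np.array([[uv]],float),s["camera_matrix"],np.array(s["D"]))[0,0]
    T=s["T"]; return T[:3,3],T[:3,:3]@np.array([p[0],p[1],1])
def at(s,uv,z):
    o,d=ray(s,uv); return o+d*(z-o[2])/d[2]
def px(s,P):
    T=np.linalg.inv(s["T"]); r=cv2.Rodrigues(T[:3,:3])[0]
    return cv2.projectPoints(np.array([P],float),r,T[:3,3],s["camera_matrix"],np.array(s["D"]))[0].reshape(-1,2)
def blobs(s,box,th=110):
    x0,y0,x1,y1=box; g=cv2.cvtColor(s["img"],cv2.COLOR_RGB2GRAY)[y0:y1,x0:x1]
    c,_=cv2.findContours((g>th).astype(np.uint8),cv2.RETR_EXTERNAL,cv2.CHAIN_APPROX_NONE)
    out=[]
    for k in c:
        if len(k)>15:
            h=cv2.convexHull(k); (u,v),r=cv2.minEnclosingCircle(h); b=cv2.boundingRect(h); out.append((u+x0,v+y0,r,b[2],b[3]))
    return sorted(out,key=lambda b:-b[2])
E
python3 - <<'E'
from h import *
s=snapshot("top")
for n,b,z in(("rotor",(235,245,278,290),.014),("ringA",(460,255,481,276),.018),("ringB",(402,270,424,293),.018),("cap",(408,223,434,247),.03)):
    for k in blobs(s,b)[:1]: print(n,np.round(k,1),np.round(at(s,k[:2],z),4))
for p in blobs(s,(320,200,405,290),60)[:2]: print(p)
print(np.round(at(s,(360,250.5),.054),4))
a=s["img"][:,:,::-1]
A=cv2.resize(a[190:295,310:415],(400,400),interpolation=cv2.INTER_CUBIC);B=cv2.resize(a[241:293,230:282],(400,400),interpolation=cv2.INTER_CUBIC)
C=cv2.resize(a[220:295,400:520],(800,500),interpolation=cv2.INTER_CUBIC)[:, :]
C=cv2.resize(C,(320,200))
cv2.imwrite("pics/c1.png",np.vstack([np.hstack([A,B]),np.hstack([C,np.zeros((200,480,3),np.uint8)])]))
E
```

```text
rotor [255.5 265.6  15.8  32.   32. ] [0.4933 0.2363 0.014 ]
ringA [469.9 264.5   6.9  14.   14. ] [ 0.494  -0.3534  0.018 ]
ringB [412.8 281.1   6.8  14.   13. ] [ 0.4497 -0.1944  0.018 ]
cap [420.5 234.6   7.   14.   14. ] [ 0.5756 -0.2156  0.03  ]
(361.7958564758301, 238.6911392211914, 50.34005355834961, 70, 89)
[ 0.531  -0.0488  0.054 ]
```

View pics/c1.png

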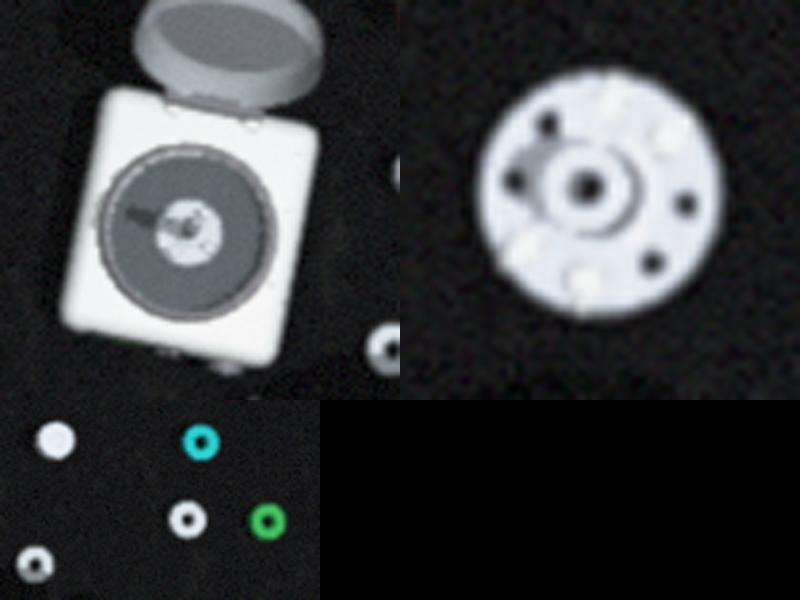

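```bash
cat >> h.py <<'E'
from scipy.spatial.transform import Rotation as Ro
def go(pos,yaw):
    s=status.state(); R=Ro.from_euler("xyz",s["orientation"])
    t=(R.inv()*Ro.from_euler("xyz",[np.pi,0,yaw])).as_rotvec(degrees=True)
    print("turn",np.round(t,1),"shift",np.round(R.inv().apply(np.array(pos)-s["eef_pos"]),4))
E
python3 - <<'E'
from h import *
go([.493,.236,.15],1.0); go([.50,.1,.24],1.0)
s=snapshot("top")
# bowl/seat fits
g=cv2.cvtColor(s["img"],cv2.COLOR_RGB2GRAY)[200:295,315:405].astype(np.uint8)
m=((g>60)&(g<150)).astype(np.uint8)
c,_=cv2.findContours(cv2.morphologyEx(m,cv2.MORPH_OPEN,np.ones((3,3))),cv2.RETR_EXTERNAL,cv2.CHAIN_APPROX_NONE)
for k in c:
    if len(k)>40: e=cv2.fitEllipse(k); print("bowl",e[0][0]+315,e[0][1]+200,e[1],np.round(at(s,(e[0][0]+315,e[0][1]+200),.062),4))
g2=g[35:67,30:60];m=(g2>140).astype(np.uint8)
c,_=cv2.findContours(m,cv2.RETR_EXTERNAL,cv2.CHAIN_APPROX_NONE)
for k in c:
    if len(k)>20: e=cv2.fitEllipse(cv2.convexHull(k)); print("seat",e[0][0]+345,e[0][1]+235,e[1],np.round(at(s,(e[0][0]+345,e[0][1]+235),.054),4))
E
```

```text
turn [  0.    0.  -30.4] shift [ 0.5465 -0.5623  0.0922]
turn [  0.    0.  -30.4] shift [ 0.4911 -0.4378  0.0023]
bowl 358.8022651672363 251.5052490234375 (43.13178253173828, 46.005550384521484) [ 0.5277 -0.0452  0.062 ]
bowl 373.5895690917969 208.43028450012207 (20.49432945251465, 43.860496520996094) [ 0.6431 -0.0858  0.062 ]
seat 359.2927932739258 250.6999912261963 (17.269020080566406, 17.605756759643555) [ 0.5305 -0.0469  0.054 ]
```

>>> drive_tool:
  series:
    - [[0,0,-10],[0.043,-0.045,0],1]
    - [[0,0,-20],[0.087,-0.09,0],1]
    - [[0,0,-30.4],[0.13,-0.135,0],1]
    - [[0,0,-30.4],[0.174,-0.18,0],1]
    - [[0,0,-30.4],[0.217,-0.225,0],1]
    - [[0,0,-30.4],[0.26,-0.27,0],1]
    - [[0,0,-30.4],[0.304,-0.315,0],1]
    - [[0,0,-30.4],[0.347,-0.36,0],1]
    - [[0,0,-30.4],[0.39,-0.405,0],1]
    - [[0,0,-30.4],[0.434,-0.45,0],1]
    - [[0,0,-30.4],[0.477,-0.495,0.02],1]
    - [[0,0,-30.4],[0.52,-0.54,0.05],1]

```text
t: 2.3
eef_pos: [0.4783, 0.1981, 0.197]
orientation: [3.139, -0.002, 1.001]
ft_force: [-0.1, -0.7, 0.6]
finger_gap: 0.0856
gripper_force: 0.0
```

```bash
python3 - <<'E'
from h import *
print(status.state()["t"],status.state()["ft_force"])
go([.493,.236,.034],1.0)
s=snapshot("scene"); t=snapshot("top")
cv2.imwrite("pics/s2.png",cv2.resize(s["img"][210:410,300:440,::-1],(560,800),interpolation=cv2.INTER_CUBIC)[:,:][:600*0+800])
a=s["img"][:,:,::-1]
A=cv2.resize(a[300:420,330:450],(600,600),interpolation=cv2.INTER_CUBIC)
cv2.imwrite("pics/s2.png",A)
B=cv2.resize(a[200:320,300:420],(600,600),interpolation=cv2.INTER_CUBIC); cv2.imwrite("pics/s3.png",B)
for P in([.5305,-.047,.14],[.5305,-.047,.054],[.494,-.3534,.009],[.4497,-.1944,.009],[.5756,-.2156,.015]): print(P,px(s,P))
E
```

```text
2.3 [-0.06178768 -0.65204877  0.56466231]
turn [ 0.1 -0.1  0.1] shift [ 0.0395 -0.0085  0.1631]
[0.5305, -0.047, 0.14] [[328.83195441 247.81814527]]
[0.5305, -0.047, 0.054] [[328.59746714 272.53868126]]
[0.494, -0.3534, 0.009] [[371.39420379 366.71827327]]
[0.4497, -0.1944, 0.009] [[325.18703177 327.81977326]]
[0.5756, -0.2156, 0.015] [[372.12020098 316.47707659]]
```

View pics/s2.png

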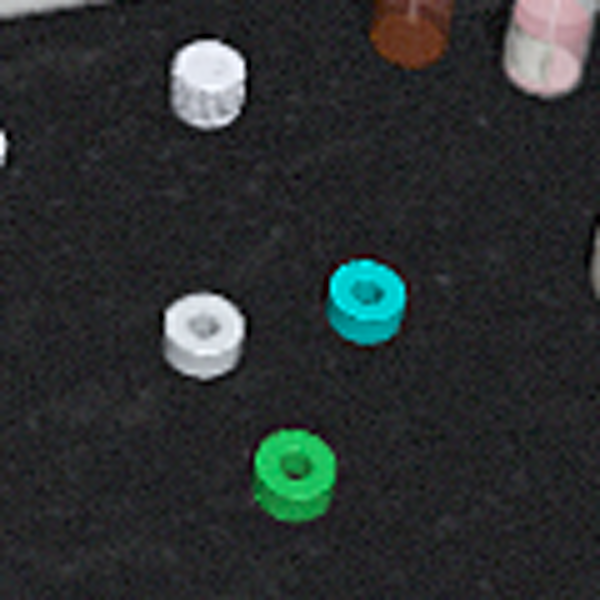

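View pics/s3.png

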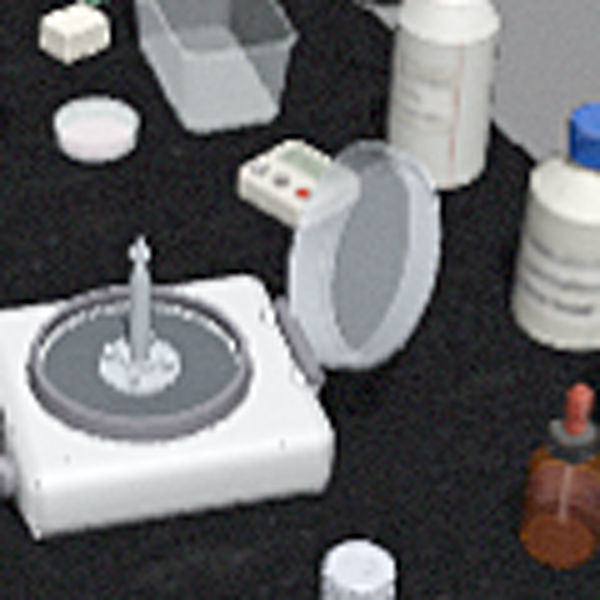

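The ring at s2 (204,335) is about 17 px tall overall, the same as the green and turquoise spacer look-alikes. That makes it the 18 mm one, at full-image pixel (371,367). The shaft top is at s3 (140,238), full-image (328,247.6), within 1 px of the projected position. The rotor is next.

>>> drive_tool:
  series:
    - [[0,0,0],[0.02,-0.004,0.03],1]
    - [[0,0,0],[0.04,-0.008,0.06],1]
    - [[0,0,0],[0.04,-0.008,0.09],1]
    - [[0,0,0],[0.04,-0.008,0.12],1]
    - [[0,0,0],[0.04,-0.008,0.145],1]
    - [[0,0,0],[0.04,-0.008,0.163],1]
    - [[0,0,0],[0.04,-0.008,0.163],1]
    - [[0,0,0],[0.04,-0.008,0.163],0.2]
    - [[0,0,0],[0.04,-0.008,0.163],0.2]
    - [[0,0,0],[0.04,-0.008,0.163],0.2]
    - [[0,0,0],[0.04,-0.008,0.163],0.2]
  newtons: 60

```text
t: 3.78
eef_pos: [0.4925, 0.2341, 0.0346]
orientation: [3.141, -0.002, 1.001]
ft_force: [-0.6, 0.1, 5.8]
finger_gap: 0.0298
gripper_force: 60.6
```

>>> drive_tool:
  series:
    - [[0,0,0],[0,0,-0.02],0.2]
    - [[0,0,0],[0,0,-0.06],0.2]
    - [[0,0,0],[0,0,-0.11],0.2]
    - [[0,0,0],[0,0,-0.16],0.2]
    - [[0,0,0],[0,0,-0.165],0.2]
    - [[0,0,0],[0,0,-0.165],0.2]
    - [[0,0,0],[0,0,-0.165],0.2]

```text
t: 4.65
eef_pos: [0.4904, 0.2331, 0.1963]
orientation: [-3.139, 0.003, 1.0]
ft_force: [-0.2, -0.1, -2.6]
finger_gap: 0.0295
gripper_force: 59.8
```

```bash
python3 - <<'E'
from h import *
print(status.state())
go([.5298,-.0467,.20],1.0)
s=snapshot("scene")
cv2.imwrite("pics/s4.png",cv2.resize(s["img"][110:310,170:370,::-1],(600,600),interpolation=cv2.INTER_CUBIC))
E
```

```text
{'t': 4.65, 'qpos': array([ 3.26984306e-01,  3.32862100e-01, -1.03361080e-01,  1.13877084e+00,
       -1.28499843e-04,  2.46821547e+00]), 'joint_vel': array([-0.00024084,  0.00557509,  0.00088257,  0.00373791,  0.00193702,
       -0.00021742]), 'tau': array([ 5.15984066e-03, -4.54630816e+01,  2.77002758e+01, -2.06775597e-02,
        4.60866460e-03,  3.25533188e-05]), 'eef_pos': array([0.4903575 , 0.23310999, 0.19630779]), 'orientation': array([-3.13907529,  0.00336155,  1.00036599]), 'ft_force': array([-0.2207804 , -0.11270536, -2.58450107]), 'torque': array([-0.01363861,  0.02799442, -0.01139532]), 'gripper_force': 59.83107981926878, 'finger_gap': 0.029520013343924748}
turn [-0.1  0.2  0. ] shift [-0.2142  0.1843 -0.0034]
```

View pics/s4.png

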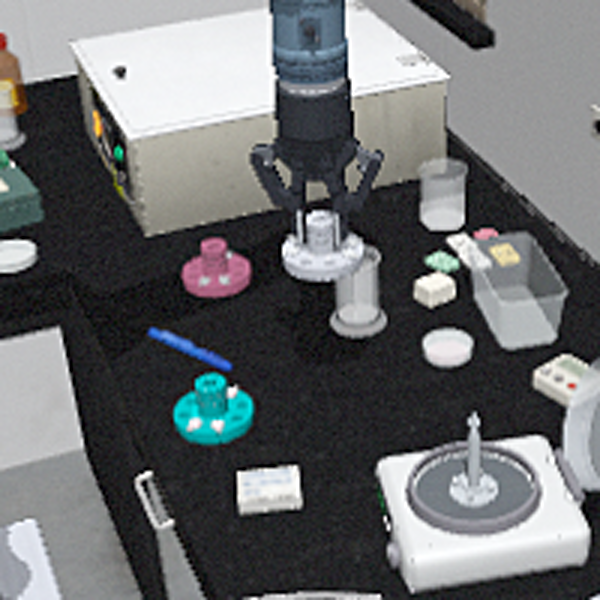

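The rotor is held by its hub at s4 (323,255), clear of everything. Next I check how far off-centre it sits in the jaws.

```bash
python3 - <<'E'
from h import *
s=snapshot("scene"); e=status.state()["eef_pos"]; print(e)
x0,y0,x1,y1=258,180,296,206
g=cv2.cvtColor(s["img"],cv2.COLOR_RGB2GRAY)
for th in(90,110,130):
    m=(g[y0:y1,x0:x1]>th).astype(np.uint8); n,l,st,c=cv2.connectedComponentsWithStats(m)
    i=1+np.argmax(st[1:,4]); b=st[i]; print(th,"left",b[0]+x0,"right",b[0]+b[2]+x0,"bottom",b[1]+b[3]+y0)
a=np.linspace(0,2*np.pi,200)
def sil(c):
    P=np.array([[c[0]+.042*np.cos(t),c[1]+.042*np.sin(t),c[2]+h] for t in a for h in(0,.014)])
    T=np.linalg.inv(s["T"]); r=cv2.Rodrigues(T[:3,:3])[0]
    q=cv2.projectPoints(P,r,T[:3,3],s["camera_matrix"],np.array(s["D"]))[0].reshape(-1,2)+.5
    return q[:,0].min(),q[:,0].max(),q[:,1].max()
for d in((0,0),(.54*.004,.84*.004),(-.54*.004,-.84*.004)): print(d,np.round(sil(e+[d[0],d[1],-.034]),1))
E
```

```text
[0.49054328 0.23316535 0.19653219]
90 left 264 right 296 bottom 206
110 left 264 right 296 bottom 206
130 left 264 right 296 bottom 206
(0, 0) [264.2 291.7 204.1]
(0.00216, 0.00336) [264.5 292.  203.4]
(-0.00216, -0.00336) [263.9 291.5 204.7]
```

>>> drive_tool:
  series:
    - [[0,0,0],[-0.02,0.017,-0.004],0.2]
    - [[0,0,0],[-0.06,0.05,-0.004],0.2]
    - [[0,0,0],[-0.1,0.085,-0.004],0.2]
    - [[0,0,0],[-0.145,0.122,-0.004],0.2]
    - [[0,0,0],[-0.185,0.156,-0.004],0.2]
    - [[0,0,0],[-0.21,0.177,-0.004],0.2]
    - [[0,0,0],[-0.218,0.184,-0.004],0.2]
    - [[0,0,0],[-0.218,0.184,-0.004],0.2]
    - [[0,0,0],[-0.218,0.184,-0.004],0.2]
    - [[0,0,0],[-0.218,0.184,-0.004],0.2]

```text
t: 6.0
eef_pos: [0.5288, -0.048, 0.2025]
orientation: [-3.141, -0.0, 1.002]
ft_force: [-0.5, 0.6, -1.8]
finger_gap: 0.0296
gripper_force: 59.9
```

```bash
python3 - <<'E'
from h import *
print(status.state())
go([.5277,-.0499,.16],1.0)
s=snapshot("scene");t=snapshot("top")
A=cv2.resize(s["img"][170:290,270:390,::-1],(400,400),interpolation=cv2.INTER_CUBIC)
B=cv2.resize(t["img"][200:300,310:410,::-1],(400,400),interpolation=cv2.INTER_CUBIC)
cv2.imwrite("pics/s5.png",np.hstack([A,B]))
E
```

```text
{'t': 6.0, 'qpos': array([-2.10204073e-01,  3.02883958e-01, -1.29381414e-01,  1.13882038e+00,
        1.59018326e-04,  1.92922734e+00]), 'joint_vel': array([-2.85408628e-03,  6.99837289e-05,  4.13248112e-03, -5.92652011e-04,
       -2.47880486e-03, -2.26129305e-03]), 'tau': array([-1.79395149e-01, -4.30857253e+01,  2.71821553e+01, -6.44112902e-05,
        1.99281560e-03,  1.83413504e-03]), 'eef_pos': array([ 0.52877564, -0.04804392,  0.20246646]), 'orientation': array([-3.14126584e+00, -4.73801496e-05,  1.00216122e+00]), 'ft_force': array([-0.53309845,  0.55911571, -1.80072997]), 'torque': array([-0.0392927 , -0.03339867,  0.01141061]), 'gripper_force': 59.914785695509636, 'finger_gap': 0.029560508602467662}
turn [-0.  -0.   0.1] shift [-0.0021  0.0001  0.0425]
```

View pics/s5.png

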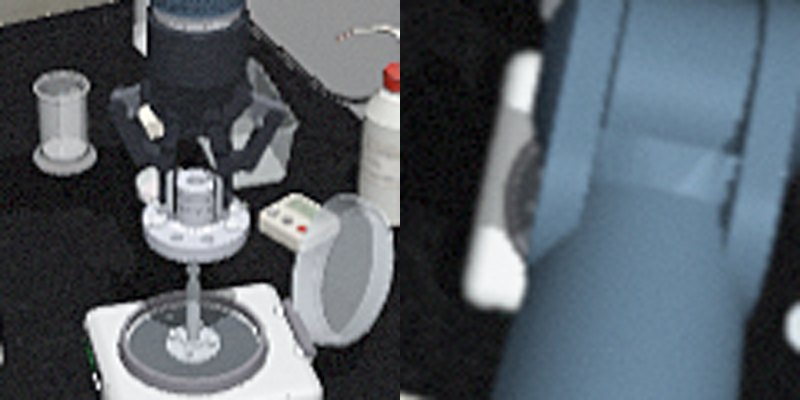

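```bash
python3 - <<'E'
from h import *
s=snapshot("scene"); g=cv2.cvtColor(s["img"],cv2.COLOR_RGB2GRAY).astype(float)
def edges(row,a,b,):
    r=g[row-1:row+2,a:b].mean(0); d=np.diff(r); return r,d
for row in range(233,247,2): print(row, np.round(g[row,305:352]).astype(int).tolist()) if row<242 else None
for row in (250,254,258,262): print(row, np.round(g[row,318:342]).astype(int).tolist())
E
```

```text
233 [1, 28, 20, 29, 29, 20, 23, 46, 177, 239, 228, 221, 147, 161, 161, 156, 157, 64, 147, 144, 170, 154, 175, 175, 147, 169, 169, 155, 146, 73, 185, 153, 136, 132, 213, 215, 196, 200, 210, 125, 11, 18, 39, 159, 218, 180, 199]
235 [17, 25, 25, 12, 31, 23, 7, 75, 253, 234, 232, 238, 244, 236, 238, 142, 148, 147, 138, 158, 170, 177, 181, 182, 184, 182, 174, 169, 141, 82, 139, 142, 150, 172, 236, 229, 224, 224, 232, 253, 0, 14, 77, 208, 224, 225, 216]
237 [33, 22, 24, 30, 22, 17, 16, 42, 193, 208, 175, 204, 201, 206, 195, 226, 238, 241, 214, 198, 177, 176, 176, 179, 178, 180, 178, 178, 182, 230, 221, 236, 207, 246, 245, 241, 231, 232, 240, 176, 1, 30, 91, 188, 170, 177, 192]
239 [31, 22, 20, 24, 14, 18, 12, 28, 115, 167, 228, 229, 224, 226, 225, 227, 224, 217, 225, 229, 248, 245, 229, 224, 230, 228, 255, 242, 229, 227, 218, 220, 216, 196, 201, 204, 212, 204, 172, 105, 17, 22, 34, 119, 144, 165, 176]
241 [37, 24, 28, 14, 7, 13, 27, 27, 54, 143, 140, 168, 211, 220, 227, 221, 178, 173, 170, 174, 212, 223, 222, 222, 219, 209, 172, 176, 167, 187, 225, 223, 224, 225, 228, 214, 175, 150, 150, 33, 18, 32, 34, 32, 21, 23, 84]
250 [19, 27, 25, 27, 15, 13, 13, 33, 144, 140, 143, 146, 11, 15, 18, 10, 39, 31, 33, 29, 37, 32, 30, 28]
254 [23, 23, 17, 2, 22, 22, 13, 20, 77, 147, 140, 105, 3, 26, 12, 25, 31, 15, 26, 26, 27, 32, 29, 22]
258 [89, 83, 86, 84, 102, 101, 96, 98, 121, 130, 134, 135, 95, 96, 97, 112, 109, 140, 139, 164, 173, 165, 175, 247]
262 [121, 115, 89, 113, 115, 90, 88, 69, 156, 174, 181, 169, 68, 90, 93, 108, 112, 134, 109, 135, 114, 83, 73, 76]
```

The picture shows the rotor above the shaft, about 0.7 px (2 mm) too far along tool +y. I correct that and lower it.

>>> drive_tool:
  series:
    - [[0,0,0],[-0.0015,-0.0017,0.005],0.2]
    - [[0,0,0],[-0.0015,-0.0017,0.013],0.2]
    - [[0,0,0],[-0.0015,-0.0017,0.022],0.2]
    - [[0,0,0],[-0.0015,-0.0017,0.03],0.2]
    - [[0,0,0],[-0.0015,-0.0017,0.038],0.2]
    - [[0,0,0],[-0.0015,-0.0017,0.042],0.2]
    - [[0,0,0],[-0.0015,-0.0017,0.042],0.2]

```text
t: 7.02
eef_pos: [0.5265, -0.0496, 0.1602]
orientation: [-3.141, 0.0, 1.0]
ft_force: [0.2, -1.3, -3.0]
finger_gap: 0.0297
gripper_force: 59.9
```

>>> drive_tool:
  series:
    - [[0,0,0],[0,0,0.005],0.2]
    - [[0,0,0],[0,0,0.009],0.2]
    - [[0,0,0],[0,0,0.013],0.2]
    - [[0,0,0],[0,0,0.016],0.2]
    - [[0,0,0],[0,0,0.016],0.2]

```text
t: 7.65
eef_pos: [0.5263, -0.0494, 0.1441]
orientation: [-3.141, 0.0, 1.0]
ft_force: [-0.9, 1.9, -3.3]
finger_gap: 0.0296
gripper_force: 60.0
```

>>> drive_tool:
  series:
    - [[0,0,0],[0,0,0.008],0.2]
    - [[0,0,0],[0,0,0.016],0.2]
    - [[0,0,0],[0,0,0.024],0.2]
    - [[0,0,0],[0,0,0.032],0.2]
    - [[0,0,0],[0,0,0.039],0.2]
    - [[0,0,0],[0,0,0.042],0.2]
    - [[0,0,0],[0,0,0.042],0.2]

```text
t: 8.52
eef_pos: [0.5271, -0.0484, 0.1022]
orientation: [-3.141, -0.002, 1.001]
ft_force: [0.2, 6.1, -0.4]
finger_gap: 0.0297
gripper_force: 60.2
```

>>> drive_tool:
  series:
    - [[0,0,0],[0.0008,-0.0005,0.003],0.2]
    - [[0,0,0],[0.0008,-0.0005,0.005],0.2]
    - [[0,0,0],[0.0008,-0.0005,0.007],0.2]
    - [[0,0,0],[0.0008,-0.0005,0.0075],0.2]
    - [[0,0,0],[0.0008,-0.0005,0.0075],0.2]

```text
t: 9.15
eef_pos: [0.5271, -0.0484, 0.0954]
orientation: [3.141, -0.001, 1.0]
ft_force: [-1.0, 4.9, 3.1]
finger_gap: 0.0298
gripper_force: 60.4
```

>>> drive_tool:
  series:
    - [[0,0,-3],[0,0,0.0005],0.2]
    - [[0,0,-8],[0,0,0.0005],0.2]
    - [[0,0,-13],[0,0,0.0005],0.2]
    - [[0,0,-18],[0,0,0.0005],0.2]
    - [[0,0,-23],[0,0,0.0005],0.2]
    - [[0,0,-28],[0,0,0.0005],0.2]
    - [[0,0,-31],[0,0,0.0005],0.2]
    - [[0,0,-31],[0,0,0.0005],0.2]

```text
t: 10.15
eef_pos: [0.529, -0.049, 0.0954]
orientation: [3.137, 0.0, 1.542]
ft_force: [3.9, 4.0, 1.0]
finger_gap: 0.0299
gripper_force: 60.2
```

```bash
python3 -c "
from h import *
print(status.state())"
```

```text
{'t': 10.15, 'qpos': array([-2.12011298e-01,  3.78283933e-01, -3.14826437e-01,  8.73144247e-01,
        5.19320839e-04,  1.38798848e+00]), 'joint_vel': array([ 0.00035543, -0.00068633,  0.00018238, -0.00323294, -0.00031113,
        0.00798074]), 'tau': array([ -2.36256212, -42.3314631 ,  21.91283405,   1.12157531,
        -1.50209159,  -0.10609613]), 'eef_pos': array([ 0.52903566, -0.04896385,  0.09543536]), 'orientation': array([3.13703221e+00, 3.14978387e-04, 1.54159334e+00]), 'ft_force': array([3.89261978, 4.02564971, 0.96785615]), 'torque': array([ 0.89322504, -0.74949422,  0.04181976]), 'gripper_force': 60.21512401755899, 'finger_gap': 0.029912457492785316}
```

>>> drive_tool:
  series:
    - [[0,0,0],[0.0003,0.002,0.001],0.2]
    - [[0,0,-5],[0.0004,0.0023,0.001],0.2]
    - [[0,0,-10],[0.0004,0.0026,0.001],0.2]
    - [[0,0,-15],[0.0005,0.0029,0.001],0.2]
    - [[0,0,-20],[0.0005,0.0032,0.001],0.2]
    - [[0,0,-25],[0.0006,0.0034,0.001],0.2]
    - [[0,0,-30],[0.0006,0.0036,0.001],0.2]
    - [[0,0,-30],[0.0006,0.0036,0.001],0.2]

```text
t: 11.15
eef_pos: [0.5313, -0.0482, 0.0934]
orientation: [3.14, 0.001, 2.065]
ft_force: [3.5, 4.0, -2.1]
finger_gap: 0.0295
gripper_force: 60.0
```

```bash
python3 -c "
from h import *
s=status.state();print(s['eef_pos'],s['orientation'],s['ft_force'],s['torque'],s['t'])"
```

```text
[ 0.53132292 -0.04822468  0.09336569] [3.14014877e+00 6.20915743e-04 2.06482920e+00] [ 3.46399761  4.03104086 -2.11598754] [ 0.85438404 -0.69494387 -0.16485645] 11.15
```

Force fell to free weight, z dropped 2 mm and torque rose, so the notches have engaged. I ease the turn back a little and lower it.

>>> drive_tool:
  series:
    - [[0,0,2],[0,0,0],0.2]
    - [[0,0,3],[0.0005,0.0005,0.001],0.2]
    - [[0,0,3],[0.0005,0.0005,0.002],0.2]
    - [[0,0,3],[0.0005,0.0005,0.003],0.2]
    - [[0,0,3],[0.0005,0.0005,0.004],0.2]
    - [[0,0,3],[0.0005,0.0005,0.004],0.2]

```text
t: 11.9
eef_pos: [0.5306, -0.0478, 0.0895]
orientation: [-3.141, 0.001, 2.012]
ft_force: [2.4, -1.2, -0.9]
finger_gap: 0.0294
gripper_force: 60.1
```

```bash
python3 -c "
from h import *
s=status.state();print(s['eef_pos'],s['orientation'],s['ft_force'],s['torque'],s['t'])"
```

```text
[ 0.53061377 -0.04783659  0.08950141] [-3.14131635e+00  8.04956098e-04  2.01245125e+00] [ 2.43421044 -1.18153654 -0.86027164] [-0.09439407 -0.51058269 -0.05503597] 11.9
```

>>> drive_tool:
  series:
    - [[0,0,0],[0,0,0.001],0.2]
    - [[0,0,0],[0,0,0.002],0.2]
    - [[0,0,0],[0,0,0.003],0.2]
    - [[0,0,0],[0,0,0.003],0.2]

```text
t: 12.4
eef_pos: [0.5307, -0.0478, 0.0872]
orientation: [3.142, 0.001, 2.013]
ft_force: [-1.1, -0.1, 5.0]
finger_gap: 0.0295
gripper_force: 61.0
```

>>> drive_tool:
  series:
    - [[0,0,0],[0,0,0.002],1]
    - [[0,0,0],[0,0,0.002],1]
    - [[0,0,0],[0,0,0.001],1]
    - [[0,0,0],[0,0,-0.01],1]
    - [[0,0,0],[0,0,-0.04],1]
    - [[0,0,0],[0,0,-0.08],1]
    - [[0,0,0],[0,0,-0.115],1]
    - [[0,0,0],[0,0,-0.115],1]
    - [[0,0,0],[0,0,-0.115],1]

```text
t: 13.52
eef_pos: [0.5304, -0.0474, 0.2014]
orientation: [-3.142, 0.0, 2.013]
ft_force: [0.2, 0.2, 0.0]
finger_gap: 0.0857
gripper_force: 0.0
```

```bash
python3 - <<'E'
from h import *
s=status.state();print(s['t'],s['ft_force'])
go([.493,-.352,.08],2.36)
s=snapshot("scene");
A=cv2.resize(s["img"][210:310,280:380,::-1],(500,500),interpolation=cv2.INTER_CUBIC)
cv2.imwrite("pics/s6.png",A)
E
```

```text
13.525 [0.17326048 0.16551035 0.00787335]
turn [ -0.    0.  -19.9] shift [-0.2593 -0.164   0.1214]
```

View pics/s6.png

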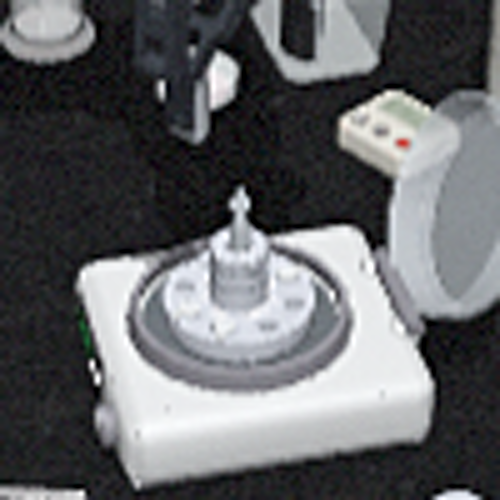

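The rotor sits level in the bowl around (240,310) in s6, with the shaft standing through its hub (shaft top at (240,190)). Next is the tall spacer.

>>> drive_tool:
  series:
    - [[0,0,-5],[-0.04,-0.025,0],1]
    - [[0,0,-10],[-0.085,-0.054,0],1]
    - [[0,0,-15],[-0.13,-0.082,0],1]
    - [[0,0,-20],[-0.18,-0.114,0.02],1]
    - [[0,0,-20],[-0.225,-0.142,0.05],1]
    - [[0,0,-20],[-0.25,-0.158,0.09],1]
    - [[0,0,-20],[-0.2593,-0.164,0.12],1]
    - [[0,0,-20],[-0.2593,-0.164,0.12],1]
    - [[0,0,-20],[-0.2593,-0.164,0.12],1]
    - [[0,0,-20],[-0.2593,-0.164,0.12],1]

```text
t: 14.82
eef_pos: [0.4943, -0.3519, 0.0832]
orientation: [3.141, 0.003, 2.363]
ft_force: [0.3, -0.4, 0.9]
finger_gap: 0.0854
gripper_force: 0.0
```

```bash
python3 - <<'E'
from h import *
s=status.state();print(s['t'],s['ft_force'],s['qpos'],s['eef_pos'])
go([.493,-.352,.014],2.36)
E
```

```text
14.825 [ 0.34122049 -0.35581415  0.93386601] [-7.23272340e-01  5.26887804e-01 -1.08371319e-01  9.32953717e-01
  6.79896575e-05  5.55076695e-02] [ 0.49428153 -0.35192113  0.08318338]
turn [0.  0.1 0.2] shift [ 0.001  -0.001   0.0692]
```

>>> drive_tool:
  series:
    - [[0,0,0],[0.001,-0.001,0.015],1]
    - [[0,0,0],[0.001,-0.001,0.035],1]
    - [[0,0,0],[0.001,-0.001,0.055],1]
    - [[0,0,0],[0.001,-0.001,0.069],1]
    - [[0,0,0],[0.001,-0.001,0.069],1]
    - [[0,0,0],[0.001,-0.001,0.069],0.2]
    - [[0,0,0],[0.001,-0.001,0.069],0.2]
    - [[0,0,0],[0.001,-0.001,0.069],0.2]
    - [[0,0,0],[0.001,-0.001,0.069],0.2]
  newtons: 40

```text
t: 15.95
eef_pos: [0.4924, -0.3525, 0.0137]
orientation: [3.142, 0.002, 2.362]
ft_force: [0.4, 0.8, 6.0]
finger_gap: 0.0345
gripper_force: 39.8
```

>>> drive_tool:
  series:
    - [[0,0,0],[0,0,-0.02],0.2]
    - [[0,0,0],[0,0,-0.05],0.2]
    - [[0,0,0],[0,0,-0.1],0.2]
    - [[0,0,0],[0,0,-0.15],0.2]
    - [[0,0,0],[0,0,-0.17],0.2]
    - [[0,0,0],[0,0,-0.17],0.2]
    - [[0,0,0],[0,0,-0.17],0.2]

```text
t: 16.82
eef_pos: [0.4911, -0.3515, 0.181]
orientation: [-3.141, -0.002, 2.362]
ft_force: [0.0, 1.0, -0.8]
finger_gap: 0.0348
gripper_force: 40.1
```

```bash
python3 - <<'E'
from h import *
s=status.state();print(s['t'],s['ft_force'],s['eef_pos'])
go([.529,-.0445,.19],2.36)
s=snapshot("scene")
p=px(s,s["T"][:3,3]*0+status.state()["eef_pos"])[0]; print(p)
u,v=int(p[0]),int(p[1])
A=cv2.resize(s["img"][v-30:v+30,u-30:u+30,::-1],(480,480),interpolation=cv2.INTER_CUBIC)
cv2.imwrite("pics/s7.png",A)
E
```

```text
16.825 [ 0.03845753  1.00371916 -0.83207594] [ 0.4911072  -0.35145187  0.18100213]
turn [-0.  -0.1  0.1] shift [ 0.1889  0.2449 -0.0086]
[374.97838433 314.36859666]
```

View pics/s7.png

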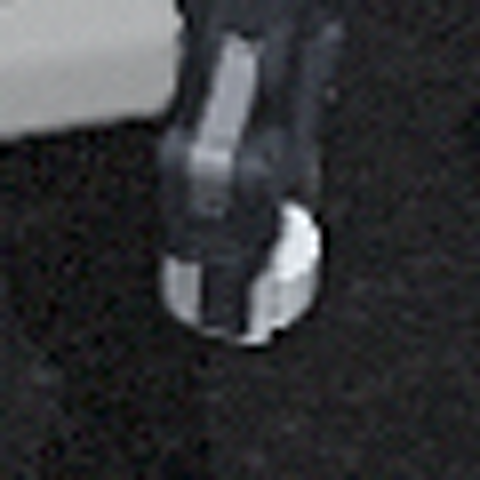

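The spacer is gripped at s7 (240,290), level.

>>> drive_tool:
  series:
    - [[0,0,0],[0.02,0.025,-0.009],0.2]
    - [[0,0,0],[0.05,0.065,-0.009],0.2]
    - [[0,0,0],[0.085,0.11,-0.009],0.2]
    - [[0,0,0],[0.12,0.155,-0.009],0.2]
    - [[0,0,0],[0.155,0.2,-0.009],0.2]
    - [[0,0,0],[0.178,0.23,-0.009],0.2]
    - [[0,0,0],[0.19,0.245,-0.009],0.2]
    - [[0,0,0],[0.19,0.245,-0.009],0.2]
    - [[0,0,0],[0.19,0.245,-0.009],0.2]
    - [[0,0,0],[0.19,0.245,-0.009],0.2]

```text
t: 18.12
eef_pos: [0.529, -0.0456, 0.1914]
orientation: [-3.141, 0.0, 2.36]
ft_force: [-0.6, 0.9, -0.1]
finger_gap: 0.0345
gripper_force: 40.1
```

```bash
python3 - <<'E'
from h import *
s=status.state();print(s['t'],s['ft_force'],s['eef_pos'])
go([.5283,-.0438,.154],2.36)
s=snapshot("scene")
cv2.imwrite("pics/s8.png",cv2.resize(s["img"][215:275,300:360,::-1],(540,540),interpolation=cv2.INTER_CUBIC))
E
```

```text
18.125 [-0.63256575  0.94623877 -0.07240289] [ 0.52895008 -0.0455854   0.19139523]
turn [-0.  0. -0.] shift [0.0017 0.0008 0.0374]
```

View pics/s8.png

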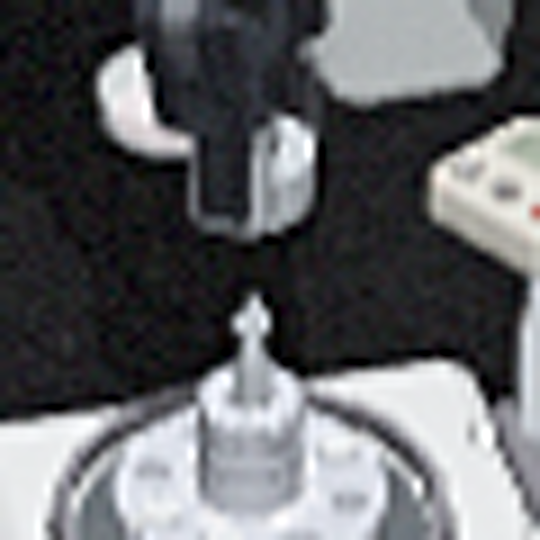

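The spacer (188–316, centre 252) hangs centred over the shaft (253) in the scene view. I lower it with a small correction in depth.

>>> drive_tool:
  series:
    - [[0,0,0],[0.0005,0.0013,0.008],0.2]
    - [[0,0,0],[0.0005,0.0013,0.018],0.2]
    - [[0,0,0],[0.0005,0.0013,0.028],0.2]
    - [[0,0,0],[0.0005,0.0013,0.036],0.2]
    - [[0,0,0],[0.0005,0.0013,0.042],0.2]
    - [[0,0,0],[0.0005,0.0013,0.048],0.2]
    - [[0,0,0],[0.0005,0.0013,0.048],0.2]

```text
t: 19.05
eef_pos: [0.5292, -0.0428, 0.143]
orientation: [-3.141, -0.001, 2.362]
ft_force: [0.5, 0.6, -0.6]
finger_gap: 0.0348
gripper_force: 40.1
```

>>> drive_tool:
  series:
    - [[0,0,0],[0,0,0.005],0.2]
    - [[0,0,0],[0,0,0.009],0.2]
    - [[0,0,0],[0,0,0.013],0.2]
    - [[0,0,0],[0,0,0.017],0.2]
    - [[0,0,0],[0,0,0.02],0.2]
    - [[0,0,0],[0,0,0.02],0.2]

```text
t: 19.8
eef_pos: [0.5295, -0.0431, 0.1233]
orientation: [-3.141, 0.0, 2.362]
ft_force: [0.6, -2.2, -1.3]
finger_gap: 0.0345
gripper_force: 40.1
```

>>> drive_tool:
  series:
    - [[0,0,0],[-0.0003,0,0.002],0.2]
    - [[0,0,0],[-0.0003,0,0.004],0.2]
    - [[0,0,0],[-0.0003,0,0.0055],0.2]
    - [[0,0,0],[-0.0003,0,0.0065],0.2]
    - [[0,0,0],[-0.0003,0,0.0065],0.2]

```text
t: 20.42
eef_pos: [0.5297, -0.0432, 0.1171]
orientation: [-3.141, 0.0, 2.362]
ft_force: [-0.2, -1.0, 0.8]
finger_gap: 0.0345
gripper_force: 40.2
```

>>> drive_tool:
  series:
    - [[0,0,0],[0,0,0.001],1]
    - [[0,0,0],[0,0,0.001],1]
    - [[0,0,0],[0,0,0],1]
    - [[0,0,0],[0,0,-0.02],1]
    - [[0,0,0],[0,0,-0.05],1]
    - [[0,0,0],[0,0,-0.083],1]
    - [[0,0,0],[0,0,-0.083],1]
    - [[0,0,0],[0,0,-0.083],1]

```text
t: 21.42
eef_pos: [0.5295, -0.0431, 0.1996]
orientation: [-3.141, -0.0, 2.362]
ft_force: [-0.6, -1.0, -0.3]
finger_gap: 0.0854
gripper_force: 0.0
```

```bash
python3 - <<'E'
from h import *
s=status.state();print(s['t'],s['ft_force'],s['eef_pos'],s['qpos'][5])
for y in(2.36,1.57): go([.5746,-.2146,.09],y)
s=snapshot("scene"); g=cv2.cvtColor(s["img"],cv2.COLOR_RGB2GRAY)
e=[.529,-.0445]
for P in([*e,.122],[*e,.104],[*e,.054],[*e,.14]): print(px(s,P))
for r in range(246,275,2): print(r,g[r,316:342].tolist())
# cap
g0=g[300:335,358:388]; print(np.round(blobs(s,(358,300,388,335),110)[:1],1), px(s,[.5746,-.2146,.015]))
print(px(s,[.5746,-.2146,.03]),[np.round(d["rect"],1) for d in spot_in("scene","cap_mid")])
E
```

```text
21.425 [-0.60020395 -1.0204468  -0.33503302] [ 0.52954299 -0.04306106  0.19955873] 0.5792924355319286
turn [-0.  -0.   0.1] shift [-0.1527 -0.0903  0.1095]
turn [-0.  -0.  45.4] shift [-0.1527 -0.0903  0.1095]
[[327.88185151 252.8018215 ]]
[[327.84006445 258.05148404]]
[[327.72621243 272.1697155 ]]
[[327.92406271 247.4606972 ]]
246 [22, 19, 20, 25, 28, 29, 22, 22, 14, 8, 16, 13, 8, 12, 30, 26, 24, 17, 18, 30, 40, 32, 26, 36, 29, 43]
248 [7, 21, 13, 21, 21, 29, 22, 12, 7, 0, 18, 125, 203, 0, 1, 16, 22, 24, 44, 34, 34, 33, 33, 35, 30, 35]
250 [23, 25, 22, 22, 20, 11, 24, 106, 137, 207, 201, 201, 189, 207, 198, 193, 154, 0, 21, 27, 33, 37, 26, 30, 21, 31]
252 [19, 30, 18, 17, 7, 77, 170, 147, 151, 217, 100, 168, 181, 124, 221, 216, 224, 226, 69, 18, 33, 29, 24, 33, 37, 18]
254 [34, 6, 9, 20, 20, 110, 205, 198, 224, 188, 126, 174, 178, 151, 190, 215, 218, 242, 76, 27, 23, 37, 29, 27, 26, 27]
256 [27, 21, 16, 17, 22, 89, 139, 185, 200, 216, 230, 227, 220, 230, 218, 207, 199, 144, 50, 32, 69, 77, 131, 180, 189, 203]
258 [25, 48, 88, 87, 78, 93, 140, 151, 159, 161, 164, 157, 159, 164, 164, 
[... 558 characters left out ...]
99, 210, 210, 210, 225, 226]
268 [213, 211, 206, 229, 232, 220, 111, 157, 150, 150, 170, 168, 173, 166, 154, 166, 149, 181, 239, 225, 219, 223, 225, 224, 225, 226]
270 [234, 222, 221, 233, 228, 239, 184, 159, 164, 175, 181, 184, 179, 178, 170, 159, 179, 233, 242, 229, 219, 167, 178, 169, 186, 230]
272 [220, 229, 228, 204, 216, 224, 230, 213, 231, 242, 214, 197, 198, 199, 225, 238, 231, 225, 220, 221, 223, 215, 208, 216, 229, 223]
274 [234, 222, 216, 223, 226, 223, 202, 238, 242, 234, 238, 223, 231, 229, 228, 204, 190, 194, 187, 203, 224, 221, 222, 229, 206, 148]
[[371.1 316.4   8.7  15.   18. ]] [[371.59648493 316.34822097]]
[[371.97510715 312.23349348]] [array([372.4, 316.5,  13. ,  16. ])]
```

The spacer seats where predicted: its top is near row 253. The cap is next.

>>> drive_tool:
  series:
    - [[0,0,9],[-0.03,-0.018,0],1]
    - [[0,0,18],[-0.065,-0.038,0],1]
    - [[0,0,27],[-0.1,-0.059,0],1]
    - [[0,0,36],[-0.135,-0.08,0.02],1]
    - [[0,0,45.4],[-0.153,-0.0905,0.06],1]
    - [[0,0,45.4],[-0.153,-0.0905,0.11],1]
    - [[0,0,45.4],[-0.153,-0.0905,0.11],1]
    - [[0,0,45.4],[-0.153,-0.0905,0.11],1]
    - [[0,0,45.4],[-0.153,-0.0905,0.11],1]

```text
t: 22.65
eef_pos: [0.5766, -0.2155, 0.0926]
orientation: [3.138, 0.002, 1.57]
ft_force: [-0.4, -0.9, 0.2]
finger_gap: 0.0856
gripper_force: 0.0
```

```bash
python3 - <<'E'
from h import *
s=status.state();print(s['t'],s['ft_force'],s['eef_pos'])
go([.5744,-.2146,.014],1.57)
E
```

```text
22.65 [-0.44742946 -0.89851952  0.21505656] [ 0.57664459 -0.21552536  0.09262075]
turn [ 0.2  0.1 -0. ] shift [ 0.0011 -0.0026  0.0786]
```

>>> drive_tool:
  series:
    - [[0,0,0],[0.001,-0.002,0.015],1]
    - [[0,0,0],[0.001,-0.002,0.04],1]
    - [[0,0,0],[0.001,-0.002,0.065],1]
    - [[0,0,0],[0.001,-0.002,0.0785],1]
    - [[0,0,0],[0.001,-0.002,0.0785],1]
    - [[0,0,0],[0.001,-0.002,0.0785],0.2]
    - [[0,0,0],[0.001,-0.002,0.0785],0.2]
    - [[0,0,0],[0.001,-0.002,0.0785],0.2]
    - [[0,0,0],[0.001,-0.002,0.0785],0.2]
  newtons: 60

```text
t: 23.78
eef_pos: [0.5738, -0.2145, 0.0128]
orientation: [3.139, 0.001, 1.569]
ft_force: [0.6, 0.7, 5.6]
finger_gap: 0.0348
gripper_force: 59.9
```

>>> drive_tool:
  series:
    - [[0,0,0],[0,0,-0.02],0.2]
    - [[0,0,0],[0,0,-0.05],0.2]
    - [[0,0,0],[0,0,-0.1],0.2]
    - [[0,0,0],[0,0,-0.15],0.2]
    - [[0,0,0],[0,0,-0.18],0.2]
    - [[0,0,0],[0,0,-0.18],0.2]
    - [[0,0,0],[0,0,-0.18],0.2]

```text
t: 24.65
eef_pos: [0.5722, -0.2137, 0.1901]
orientation: [-3.14, -0.001, 1.569]
ft_force: [-0.4, 0.3, -1.8]
finger_gap: 0.0347
gripper_force: 59.9
```

```bash
python3 - <<'E'
from h import *
s=status.state();print(s['t'],s['ft_force'],s['eef_pos'])
go([.5292,-.0442,.194],1.57)
E
```

```text
24.65 [-0.36302399  0.26540345 -1.77891149] [ 0.5721936  -0.21372531  0.1900803 ]
turn [-0.1 -0.  -0. ] shift [ 0.1695 -0.0432 -0.0037]
```

>>> drive_tool:
  series:
    - [[0,0,0],[0.02,-0.005,-0.002],0.2]
    - [[0,0,0],[0.055,-0.014,-0.002],0.2]
    - [[0,0,0],[0.095,-0.024,-0.002],0.2]
    - [[0,0,0],[0.135,-0.034,-0.002],0.2]
    - [[0,0,0],[0.16,-0.041,-0.002],0.2]
    - [[0,0,0],[0.1695,-0.0432,-0.002],0.2]
    - [[0,0,0],[0.1695,-0.0432,-0.002],0.2]
    - [[0,0,0],[0.1695,-0.0432,-0.002],0.2]
    - [[0,0,0],[0.1695,-0.0432,-0.002],0.2]

```text
t: 25.78
eef_pos: [0.5302, -0.0454, 0.1934]
orientation: [3.142, 0.0, 1.568]
ft_force: [-0.5, 0.7, -0.4]
finger_gap: 0.0345
gripper_force: 59.9
```

```bash
python3 - <<'E'
from h import *
s=status.state();print(s['t'],s['ft_force'],s['eef_pos'])
go([.5292,-.0442,.16],1.57)
s=snapshot("scene"); g=cv2.cvtColor(s["img"],cv2.COLOR_RGB2GRAY)
for P in([.5292,-.0442,.177],[.5292,-.0442,.14]): print(px(s,P))
for r in range(226,256,2): print(r,g[r,314:344].tolist())
E
```

```text
25.775 [-0.45048648  0.69583459 -0.35320944] [ 0.53021165 -0.04536897  0.1933869 ]
turn [ 0.   0.  -0.1] shift [ 0.0012 -0.001   0.0334]
[[328.03080964 236.10891489]]
[[327.94241284 247.38204385]]
226 [166, 126, 183, 25, 44, 35, 43, 40, 75, 170, 162, 209, 229, 225, 222, 223, 222, 217, 226, 233, 243, 138, 24, 150, 183, 32, 50, 113, 56, 40]
228 [220, 231, 207, 6, 37, 49, 30, 83, 165, 164, 151, 236, 227, 224, 224, 224, 224, 226, 229, 230, 216, 106, 21, 153, 186, 33, 23, 27, 27, 36]
230 [191, 207, 216, 12, 30, 47, 47, 91, 166, 163, 142, 210, 207, 224, 220, 222, 209, 217, 185, 165, 180, 115, 35, 147, 151, 35, 35, 26, 37, 33]
232 [2, 22, 36, 40, 30, 56, 45, 90, 167, 169, 93, 175, 130, 171, 176, 135, 173, 196, 173, 174, 163, 138, 42, 188, 148, 15, 30, 33, 34, 22]
234 [20, 19, 31, 20, 34, 58, 49, 93, 164, 167, 122, 173, 134, 179, 197, 154, 164, 195, 173, 175, 176, 109, 27, 124, 56, 28, 33, 34, 29, 27]
236 [23, 26, 25, 21, 21, 24, 55, 119, 164, 173, 112, 182, 138, 179, 190, 157, 150, 188, 188, 160, 164, 18, 30, 26, 15, 27, 22, 32, 29, 28]
238 [20, 15, 26, 27, 21, 13, 28, 76, 126, 47, 78, 126,
[... 400 characters left out ...]
17, 34, 23, 27, 34, 32, 15, 30, 34, 39, 40, 32]
246 [29, 16, 14, 30, 23, 27, 19, 27, 16, 21, 22, 19, 11, 10, 20, 17, 21, 21, 22, 39, 24, 37, 35, 34, 35, 34, 39, 31, 28, 37]
248 [14, 21, 1, 22, 26, 8, 27, 31, 31, 28, 5, 5, 19, 132, 207, 0, 0, 14, 11, 23, 33, 27, 39, 29, 24, 22, 36, 28, 36, 36]
250 [25, 23, 21, 23, 23, 22, 16, 0, 43, 173, 196, 194, 193, 202, 193, 209, 177, 199, 153, 0, 12, 28, 24, 17, 14, 23, 18, 30, 26, 36]
252 [5, 23, 25, 29, 20, 26, 23, 122, 242, 222, 222, 209, 102, 165, 180, 126, 219, 218, 223, 226, 56, 10, 19, 20, 30, 17, 23, 11, 26, 12]
254 [22, 15, 13, 27, 13, 19, 25, 129, 228, 219, 216, 185, 127, 175, 176, 150, 190, 217, 219, 246, 70, 6, 24, 13, 19, 18, 19, 15, 12, 18]
```

>>> drive_tool:
  series:
    - [[0,0,0],[0.0012,-0.001,0.006],0.2]
    - [[0,0,0],[0.0012,-0.001,0.015],0.2]
    - [[0,0,0],[0.0012,-0.001,0.024],0.2]
    - [[0,0,0],[0.0012,-0.001,0.033],0.2]
    - [[0,0,0],[0.0012,-0.001,0.039],0.2]
    - [[0,0,0],[0.0012,-0.001,0.043],0.2]
    - [[0,0,0],[0.0012,-0.001,0.043],0.2]

```text
t: 26.7
eef_pos: [0.5288, -0.0433, 0.1503]
orientation: [-3.141, 0.0, 1.569]
ft_force: [-0.3, 1.0, -1.4]
finger_gap: 0.0348
gripper_force: 59.9
```

>>> drive_tool:
  series:
    - [[0,0,0],[0,0,0.0015],0.2]
    - [[0,0,0],[0,0,0.003],0.2]
    - [[0,0,0],[0,0,0.004],0.2]
    - [[0,0,0],[0,0,0.005],0.2]
    - [[0,0,0],[0,0,0.005],0.2]

```text
t: 27.32
eef_pos: [0.5291, -0.0434, 0.1456]
orientation: [3.141, 0.0, 1.569]
ft_force: [-0.2, -0.2, -0.6]
finger_gap: 0.035
gripper_force: 60.0
```

>>> drive_tool:
  series:
    - [[0,0,0],[0,0,0.001],0.2]
    - [[0,0,0],[0,0,0.002],0.2]
    - [[0,0,0],[0,0,0.003],0.2]
    - [[0,0,0],[0,0,0.003],0.2]

```text
t: 27.82
eef_pos: [0.5293, -0.0437, 0.1429]
orientation: [3.141, 0.001, 1.569]
ft_force: [-0.1, -1.0, 3.4]
finger_gap: 0.0348
gripper_force: 60.4
```

>>> drive_tool:
  series:
    - [[0,0,0],[0,0,0.0005],0.2]
    - [[0,0,0],[0,0,0.001],0.2]
    - [[0,0,0],[0,0,0.0015],0.2]
    - [[0,0,0],[0,0,0.002],0.2]
    - [[0,0,0],[0,0,0.002],0.2]

```text
t: 28.45
eef_pos: [0.5289, -0.0434, 0.1403]
orientation: [-3.141, 0.0, 1.569]
ft_force: [1.4, -2.6, -0.3]
finger_gap: 0.0347
gripper_force: 60.1
```

>>> drive_tool:
  series:
    - [[0,0,0],[0,0,0.001],0.2]
    - [[0,0,0],[0,0,0.002],0.2]
    - [[0,0,0],[0,0,0.003],0.2]
    - [[0,0,0],[0,0,0.004],0.2]
    - [[0,0,0],[0,0,0.004],0.2]

```text
t: 29.08
eef_pos: [0.5289, -0.0431, 0.1361]
orientation: [-3.141, -0.0, 1.569]
ft_force: [2.3, -2.3, -4.0]
finger_gap: 0.0344
gripper_force: 60.0
```

>>> drive_tool:
  series:
    - [[0,0,0],[0,0,0.001],0.2]
    - [[0,0,0],[0,0,0.002],0.2]
    - [[0,0,0],[0,0,0.0025],0.2]
    - [[0,0,0],[0,0,0.0025],0.2]

```text
t: 29.58
eef_pos: [0.5288, -0.0432, 0.1341]
orientation: [-3.141, -0.0, 1.569]
ft_force: [0.1, -1.3, 0.5]
finger_gap: 0.0347
gripper_force: 60.2
```

>>> drive_tool:
  series:
    - [[0,0,0],[0,0,0.001],0.2]
    - [[0,0,0],[0,0,0.0018],0.2]
    - [[0,0,0],[0,0,0.0018],0.2]

```text
t: 29.95
eef_pos: [0.5289, -0.0432, 0.133]
orientation: [3.141, 0.0, 1.569]
ft_force: [-1.8, -2.1, 6.4]
finger_gap: 0.0346
gripper_force: 60.8
```

>>> drive_tool:
  series:
    - [[0,0,0],[0,0,0],1]
    - [[0,0,0],[0,0,0],1]
    - [[0,0,0],[0,0,0],1]
    - [[0,0,0],[0,0,-0.02],1]
    - [[0,0,0],[0,0,-0.06],1]
    - [[0,0,0],[0,0,-0.11],1]
    - [[0,0,0],[0,0,-0.11],1]
    - [[0,0,0],[0,0,-0.11],1]

```text
t: 30.95
eef_pos: [0.5288, -0.0432, 0.2418]
orientation: [-3.141, -0.0, 1.569]
ft_force: [-0.0, 0.6, -0.3]
finger_gap: 0.0857
gripper_force: 0.0
```

```bash
python3 - <<'E'
from h import *
s=status.state();print(s['t'],s['ft_force'],s['eef_pos'])
s=snapshot("scene"); g=cv2.cvtColor(s["img"],cv2.COLOR_RGB2GRAY)
for z in (.152,.122,.104,.068,.054): print(z,px(s,[.529,-.0442,z]))
r=g[230:285,326:330].mean(1).round().astype(int); print(list(zip(range(230,285),r.tolist())))
for r in range(238,262,2): print(r,g[r,314:344].tolist())
for c in("top","scene"):
    s=snapshot(c)
    for n in("stain_bottle","coverslip_box","forceps","rotor_mid","spacer_mid","cap_mid"): print(c,n,[np.round(d["rect"]).tolist() for d in spot_in(c,n)])
E
```

```text
30.95 [-0.00418584  0.62156028 -0.28353636] [ 0.52881732 -0.04319178  0.24178757]
0.152 [[327.90357548 243.78869241]]
0.122 [[327.83370484 252.74156666]]
0.104 [[327.79233979 257.9908094 ]]
0.068 [[327.71086357 268.22254872]]
0.054 [[327.67962902 272.10801794]]
[(230, 20), (231, 17), (232, 18), (233, 23), (234, 18), (235, 21), (236, 20), (237, 20), (238, 14), (239, 3), (240, 98), (241, 210), (242, 236), (243, 228), (244, 222), (245, 223), (246, 224), (247, 232), (248, 222), (249, 192), (250, 179), (251, 179), (252, 176), (253, 176), (254, 168), (255, 176), (256, 188), (257, 173), (258, 162), (259, 170), (260, 170), (261, 176), (262, 180), (263, 178), (264, 172), (265, 174), (266, 184), (267, 164), (268, 168), (269, 184), (270, 179), (271, 176), (272, 208), (273, 238), (274, 235), (275, 222), (276, 210), (277, 218), (278, 213), (279, 186), (280, 178), (281, 180), (282, 142), (283, 124), (284, 149)]
238 [24, 14, 28, 27, 16, 20, 23, 29, 34, 16, 17, 21, 13, 8, 19, 15, 24, 36, 31, 34, 32, 33, 34, 28, 29, 31, 32, 33, 31, 28]
240 [21, 1, 13, 22, 22, 25, 14, 24, 11, 0, 0, 60, 115, 114, 112, 
[... 1434 characters left out ...]
1, 155, 199, 217, 230]
top stain_bottle [[423.0, 191.0, 16.0, 14.0]]
top coverslip_box [[309.0, 312.0, 24.0, 27.0]]
top forceps []
top rotor_mid [[159.0, 284.0, 32.0, 30.0], [256.0, 313.0, 28.0, 30.0], [306.0, 313.0, 24.0, 22.0]]
top spacer_mid [[356.0, 230.0, 60.0, 91.0]]
top cap_mid []
scene stain_bottle [[413.0, 296.0, 20.0, 34.0]]
scene coverslip_box [[259.0, 273.0, 20.0, 19.0]]
scene forceps [[271.0, 311.0, 36.0, 5.0], [342.0, 267.0, 94.0, 78.0]]
scene rotor_mid [[242.0, 245.0, 24.0, 24.0], [242.0, 202.0, 25.0, 17.0], [326.0, 272.0, 31.0, 18.0]]
scene spacer_mid [[402.0, 360.0, 17.0, 16.0], [386.0, 395.0, 21.0, 18.0], [328.0, 259.0, 13.0, 8.0]]
scene cap_mid [[329.0, 249.0, 15.0, 20.0]]
```

The cap's top face spans rows 240–248, centred near 244, against 243.8 predicted for home. If it had not snapped it would be near 240. All parts are home and the robot is clear, so I hand the job in.

```bash
python3 -c "
from plant import job
print(job.job_done())"
```

```text
the job is handed in; nothing more can be done
None
```

The job is handed in after about 31 s: the white rotor is seated over the drive lugs, the 18 mm spacer is on its hub, and the cap is snapped home, with pushes of roughly 8 N or less at each check.

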